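# Fold the tea-towel airer flat

### The arm

A 6-joint arm with a two-finger parallel gripper is mounted at the origin on a cart in front of the work surface, level with it; the furniture and walls round the work are solid. World frame = base frame: x ahead of the robot, y to its left, z up, the work surface at z = 0. Lengths are in m, angles in degrees, forces in N, time in s.
With the tool pointing down it reaches from about 0.35 to 0.775 m from the base axis. Payload 5.5 kg.
Tool frame: the origin (TCP) lies between the finger pads; the fingertips stand 11 mm ahead of it and the grasp point (between the pads) lies 8 mm behind it; z points along the fingers, y is the direction in which the jaws open and shut (so a half turn about z gives the same grasp; the last joint's range is limited). The gripper opens to 85 mm and grips with 20 to 120 N. Pads are 22 mm wide; open, the fingers measure 114 mm over their backs; the gripper's body (76 mm by 85 mm) begins 54 mm behind the grasp point. The pads swing forward as they close: fully open they stand 13 mm farther back than shut.
Start: joints at [-76.467, 17.945, 2.641, 74.691, 0, 82.002], TCP at [0.211, -0.535, 0.242] pointing down, gripper open.
Joint ranges: [-158.12, 158.12], [-49.38, 96.58], [-58.88, 72.47], [-126.05, 133.96], [-84.25, 85.87], [-180, 180]. Speed limits (degrees/s): [147.25, 147.25, 180, 180, 180, 180].

### API

Orientations are given as [roll, pitch, yaw] about the fixed x, y, z axes, in that order (R = Rz(yaw) Ry(pitch) Rx(roll)).
In Python, from station import robot gives the robot as it stands.
- The arm moves only by the shell command python3 -m handwheel 'ROWS' [FORCE]. ROWS is JSON, one flat list of numbers, 5 for each row, row after row: the shift along the tool's x, y, z in cm, then the turn about the tool's z in degrees, then the opening, from -1 (shut) to 1 (fully open). In form: [x, y, z, spin, hand, x, y, z, spin, hand, ...]. A call has 1 to 8 rows; each row is the pose to reach, as a shift and turn from the pose measured when the call began, along the tool's axes at that moment; what a row does not reach only later rows make up. A row lasts 1/10 s, in which the tool goes at most 50 mm and 8.59 degrees, less where a joint would pass 70% of its speed; a pose out of reach is approached as far as the arm can. A call with a gripper value outside its range is refused whole. The fingers move at their own pace and stop on an object; FORCE is the grip in N (left out, the last holds). Time passes only in rows, so rows that repeat a pose let the fingers close. It gives the time, the measured TCP pose, the force and the opening at its end, in the units of the state.
- robot.sense(): the state, without advancing time (a new reading comes with each control period).
- robot.capture(name): name is "side" or "top" or "wrist"; returns the picture (400x640x3 uint8, red, green, blue); there is no depth.
- robot.calibration(name): a dict with "fovy" (degrees; the focal length in pixels is half the picture's height over the tangent of half this angle, whatever the lens; pixels are square), "cx", "cy" (the principal point, pixels), "eye" and "orientation" of the camera in the world; the wrist camera has in their place "T_tool_cam" (4x4, takes a point from camera to tool coordinates, whose origin is the TCP and whose axes are the flange's). Camera axes: x right, y down, z forward; pixel columns grow to the right and rows downward; lengths in m; the calibration is good to about 2 mm. The wrist camera is an equidistant fisheye: a pixel r from the principal point sees the ray r / f radians off the axis. A picture is of the moment at which its call begins: read the wrist's pose just before it. calibration takes no time and is no camera call.
- robot.finish_job(): hands the job in, once; it reports no verdict.
Trained networks look in the newest picture that a camera, given by its name, has taken for a name from the list of things; names that differ only in an ending like _2 or _b are one class to them, and where a whole thing is asked for, a point or a joint stands for the part that bears it (a point fixed in the world has none). Each returns a list of dicts, best first, with "conf" (0 to 1); they miss things now and then, are a little off and sometimes report something else, mostly with a low value. They report only what shows in the picture. A call takes as long as a camera call. They do not tell look-alikes from the thing itself.
- robot.masks_of(query, camera): "region" (400x640 bool, what is visible of it) and "location" ([column, row] in pixels, amid what is visible of it).
The state is a dict: "time": time; "q": joint angles; "dq": joint speeds; "effort": joint torques, N m; "tool_pos": TCP position; "orientation": TCP orientation; "force": force on the tool from outside, world axes, zero at the start; "moment": the same for the moment, N m; "finger_gap": finger opening in m.
Only numpy, scipy, OpenCV 4.12 (cv2) and the standard library are available. Lean on these libraries where they do the work, as an engineer would, in place of code of your own. Each camera call takes 0.05 s, during which the arm holds its last target.

### The job

Fold the wooden tea-towel airer away: first fold the end frame back against the middle frame until it snaps fully home under the middle frame's spring catch, then swing the two together against the fixed back frame until the middle frame snaps fully home under the catch there. Feel for each snap and press no harder once a frame is home, and leave the jars and the mill round it standing where they are.

Things in the scene. Friction and masses are not known exactly. Their poses are not given: they have to be found in the camera images.
- airer: wooden table airer: three upright frames of 12 mm round dowels joined by upright hinges. Back frame and foot board (85 x 235 x 14 mm) are fixed. Origin: on the worktop at the hinged end of the back frame, on its centre plane; the back frame runs 205 mm along -y from there, top 128 mm high; x points away from the robot, z up; the other frames fold against its -x side
- middle_hinge (a point): point on the upright hinge axis joining the middle frame to the back frame, 150 mm above the worktop (14 mm along -x from the airer's origin). Axes as the airer's
- middle_fold (a joint): angle of the middle frame from the back frame: 0 = flat and home, grows as it swings open (clockwise from above) to a firm stop beyond where it starts. 0.08 Nm friction, stays where left. From about 0.2 on it must be pushed past the spring ball of the back frame's catch (about 6 N at middle_rail); then it snaps home
- middle_rail (a point): top of the middle frame's top rail, 145 mm from the middle hinge; rail 12 mm thick, frame 172 mm long and 24 to 150 mm high, its centre plane 14 mm to -x of the hinge axis. Its own +y points along the rail to the middle hinge; the -x side is the outer face; push it towards +x to fold. With the joint at 0 its axes are the airer's
- end_hinge (a point): point on the upright hinge axis joining the end frame to the free end of the middle frame, 138 mm above the worktop; it moves with the middle frame and has its axes: 178 mm along -y from the middle hinge, 7 mm to -x of it
- end_fold (a joint): angle of the end frame from the middle frame: 0 = flat against its inner (+x) side and home, grows as it opens (clockwise from above). 0.03 Nm friction. From about 0.3 on it must be pushed past the spring ball of the middle frame's catch (about 10 N at end_rail); then it snaps home. Pressing it also drives the middle frame open, up to its stop. Folds only while the middle frame is open
- end_rail (a point): top of the end frame's top rail, 100 mm from the end hinge; rail 12 mm thick, frame 150 mm long and 24 to 138 mm high, centre plane 7 mm to its +x of the hinge axis. Its own +y points along the rail to its free end; the face on its +x side is the one to push, towards -x, to fold. With both joints at 0 its axes are the airer's
- back_catch (a point): spring ball catch of the back frame: a 14 mm wide steel bracket that reaches 45 mm to -x over the place of the middle rail, 95 mm from the middle hinge, its top 170 mm above the worktop; this point is at the ball. Its axes are the airer's
- middle_catch (a point): spring ball catch of the middle frame: a 14 mm wide steel bracket on its top rail, 122 mm from the middle hinge, reaching 31 mm to the inner side, its top 158 mm above the worktop; this point is at the ball. It moves with the middle frame
- middle: the middle frame with all it carries; origin on the middle hinge axis at worktop height, axes as at middle_rail
- end: the end frame; origin on the end hinge axis at worktop height, axes as at end_rail
- spice_jar: small glass spice jar with a yellow cap, 42 x 42 x 96 mm, standing beside the free end of the back frame; origin under its centre; leave it
- pepper_mill: small light wooden mill, 29 x 29 x 97 mm, standing behind the back frame; origin under its centre; leave it
- honey_jar: honey jar with a white lid, 58 x 62 x 99 mm, standing behind the back frame; origin under its centre; leave it
Things that resemble listed ones, but are neither listed nor needed, are in the scene too. Leave any purple look-alike of the spice_jar alone.

How it is judged (in metres and radians):
On the way:
1. the end frame is snapped home against the middle frame while the middle frame still stands open (value of joint end_fold below 0.06 rad and value of joint middle_fold above 1 rad), for 0.2 s.
At the end, for the whole second after the job is handed in: The end frame lies home against the middle frame (within 0.06 rad) and the middle frame home against the back frame (within 0.05 rad), both held by their catches and at rest; the jars and the mill still stand upright (value of joint end_fold below 0.06 rad and value of joint middle_fold below 0.05 rad and velocity of joint each of end_fold, middle_fold below 0.05 rad/s and angle between each of spice_jar, pepper_mill, honey_jar's own z axis and vertical below 0.15 rad); the robot touches nothing.
It fails at once if a jar or the mill is shifted by more than 3 cm or knocked over (distance of any of spice_jar, pepper_mill, honey_jar from where it was at the start of the episode above 0.03 m or angle between any of spice_jar, pepper_mill, honey_jar's own z axis and vertical above 0.5 rad).
It fails at once if the end frame is forced: once it is home the fingers still press on it with more than 50 N (value of joint end_fold below 0.05 rad and value of joint middle_fold above 1 rad and contact force between the fingers and end above 50 N).
It fails at once if the middle frame is forced: once it is home the fingers still press on it with more than 50 N (value of joint middle_fold below 0.05 rad and contact force between the fingers and middle above 50 N).
It also fails if it takes over 51 s, if anything falls off the work surface, if the arm or the gripper's body presses on something with over 40 N, if the wrist force passes 120 N, or if a joint passes its speed limit or range.

## Working session

There is one attempt and no reset: what is moved stays moved. The work goes in short steps, Python scripts to look and compute and a shell command to move; the robot and the scene stay as the last step left them, time stands still between calls to the robot, and variables do not carry over. Pictures are saved under pics/ and viewed, and the job is handed in when it is done.

```bash
mkdir -p pics; ls
python3 - <<'E'
from station import robot
import cv2
print(robot.sense())
for n in ["side","top","wrist"]:
    im=robot.capture(n); cv2.imwrite(f"pics/{n}0.png",im[:,:,::-1]); print(n,robot.calibration(n))
E
```

```text
pics
{'time': 0.0, 'q': array([-7.64686469e+01,  1.79908713e+01,  2.57830697e+00,  7.46889353e+01,
        6.81644624e-04,  8.20026469e+01]), 'dq': array([ 0.03844431, -0.12279397,  0.01568339, -0.05133651,  0.0237134 ,
       -0.01169582]), 'effort': array([-8.16533193e-04, -4.80626965e+01,  2.98534173e+01,  1.92902167e-02,
       -1.55065741e-04, -2.63136849e-05]), 'tool_pos': array([ 0.21090079, -0.5344241 ,  0.24141766]), 'orientation': array([-1.79899582e+02, -1.47963732e-02,  2.15286926e+01]), 'force': array([0.28055021, 0.47373713, 0.37748476]), 'moment': array([ 0.04556092, -0.0086695 , -0.03892147]), 'finger_gap': 0.08566252611555286}
side {'fovy': 54.42802426051003, 'cx': 321.5023212598256, 'cy': 197.93966952923984, 'eye': array([0.61598646, 0.53540358, 0.67994486]), 'orientation': array([-131.52290987,    1.11066263, -178.54394671])}
top {'fovy': 53.44304493964172, 'cx': 321.17781988236624, 'cy': 197.00752287637712, 'eye': array([ 0.61881443, -0.08757562,  1.03021699]), 'orientation': array([-177.11294419,   -1.66627833,  -89.68888998])}
wrist {'fovy': 65.70646984690485, 'cx': 316.6878803967714, 'cy': 207.81261405173052, 'T_tool_cam': array([[-5.39675709e-04, -9.59825796e-01, -2.80596063e-01,
         7.16543509e-02],
       [ 9.99999534e-01, -7.42652322e-04,  6.17048567e-04,
         1.08514720e-03],
       [-8.00644450e-04, -2.80595600e-01,  9.59825749e-01,
        -1.32094402e-01],
       [ 0.00000000e+00,  0.00000000e+00,  0.00000000e+00,
         1.00000000e+00]])}
```

View pics/top0.png

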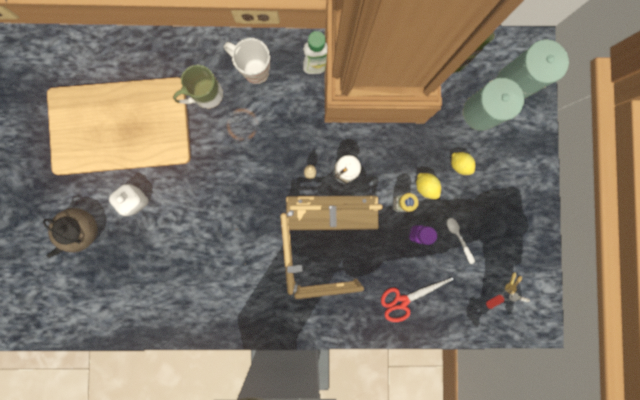

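View pics/side0.png

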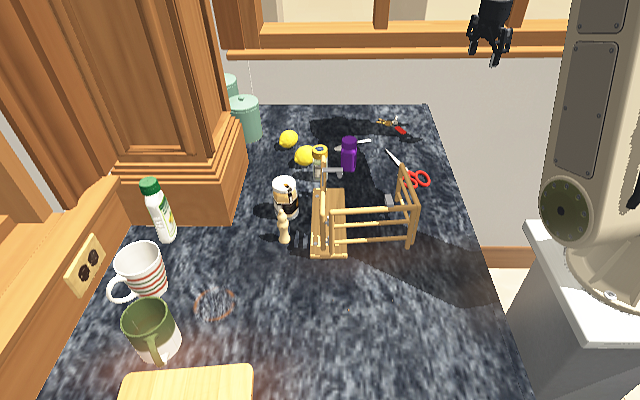

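View pics/wrist0.png

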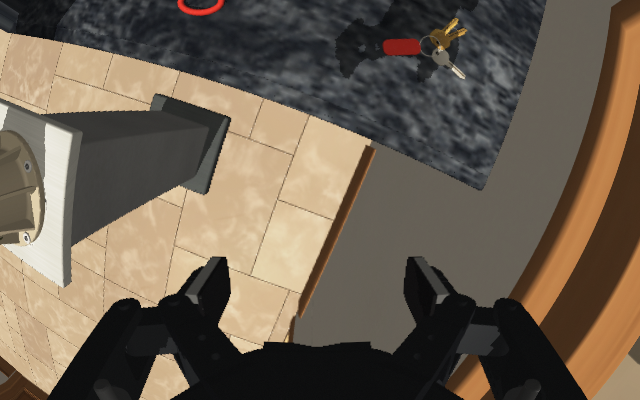

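```bash
python3 - <<'E'
import cv2
a=cv2.imread('pics/top0.png')[180:310,265:445]; cv2.imwrite('pics/topc.png',cv2.resize(a,None,fx=4.4,fy=4.4,interpolation=cv2.INTER_CUBIC))
a=cv2.imread('pics/side0.png')[130:275,260:440]; cv2.imwrite('pics/sidec.png',cv2.resize(a,None,fx=4,fy=4,interpolation=cv2.INTER_CUBIC))
E
cat > h.py <<'E'
import numpy as np
from scipy.spatial.transform import Rotation as R
from station import robot
def cam(n):
    c=robot.calibration(n); f=200/np.tan(np.radians(c['fovy']/2))
    return f,c['cx'],c['cy'],np.array(c['eye']),R.from_euler('xyz',c['orientation'],degrees=True).as_matrix()
def proj(n,P):
    f,cx,cy,e,M=cam(n); p=(np.atleast_2d(P)-e)@M
    return np.c_[cx+f*p[:,0]/p[:,2],cy+f*p[:,1]/p[:,2]]
def back(n,uv,z):
    f,cx,cy,e,M=cam(n); uv=np.atleast_2d(uv)
    d=np.c_[(uv[:,0]-cx)/f,(uv[:,1]-cy)/f,np.ones(len(uv))]@M.T
    return e+d*((z-e[2])/d[:,2])[:,None]
def r2(a): return np.array([[np.cos(a),-np.sin(a)],[np.sin(a),np.cos(a)]])
def model(x,y,yaw,m,e):
    """named points: dict name->(3,)"""
    O=np.array([x,y]); A=r2(yaw); H=O+A@[-.014,0]
    M=A@r2(-m); E=H+M@[-.007,-.178]; 
    N=M@r2(-e)
    P={}
    b=lambda v,z:np.r_[O+A@v,z]; mm=lambda v,z:np.r_[H+M@v,z]; ee=lambda v,z:np.r_[E+N@v,z]
    P.update(b0=b([0,0],.128),b1=b([0,-.205],.128),mh=mm([0,0],.15),
     m0=mm([-.014,0],.15),m1=mm([-.014,-.172],.15),eh=ee([0,0],.138),e0=ee([.007,0],.138),e1=ee([.007,.15],.138),er=ee([.007,.1],.138),
     mr=mm([-.014,-.145],.15),mc=mm([.01,-.122],.158),bc=b([-.03,-.095],.17))
    return P
E
python3 - <<'E'
from h import *
for n in ['spice_jar','pepper_mill','honey_jar','airer','middle','end','middle_catch','back_catch']:
    for c in ['top']:
        try:
            for d in robot.masks_of(n,c)[:3]:
                r=d['region']; ys,xs=np.where(r); print(n,c,round(d['conf'],2),np.round(d['location']),xs.min(),xs.max(),ys.min(),ys.max())
        except Exception as ex: print(n,ex)
E
```

```text
spice_jar top 0.76 [423. 237.] 410 436 226 244
spice_jar top 0.56 [405. 202.] 393 417 194 212
pepper_mill top 0.44 [309. 173.] 305 315 166 178
pepper_mill top 0.38 [346. 168.] 334 360 156 183
honey_jar top 0.71 [347. 169.] 334 360 156 183
airer top 0.55 [325. 220.] 281 379 197 298
middle top 0.59 [300. 285.] 281 363 213 298
end top 0.6 [328. 287.] 294 363 279 298
back_catch top 0.56 [326. 222.] 282 381 196 298
```

View pics/topc.png

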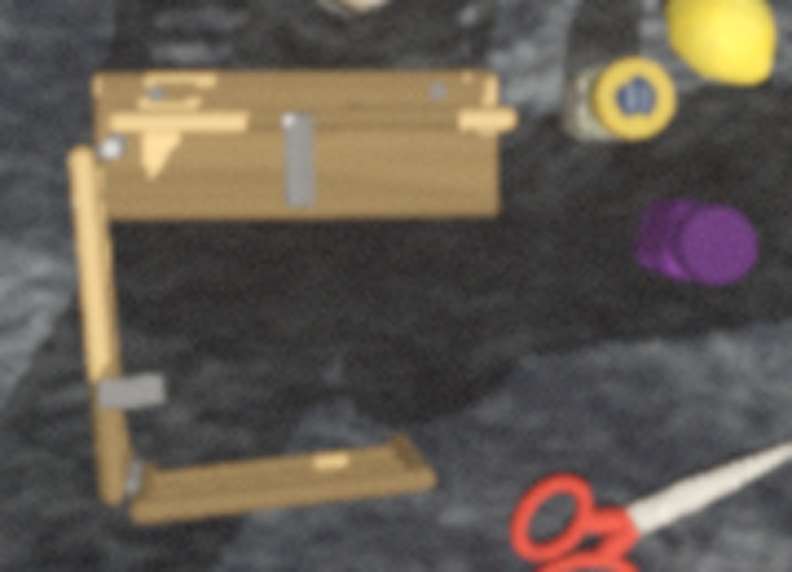

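View pics/sidec.png

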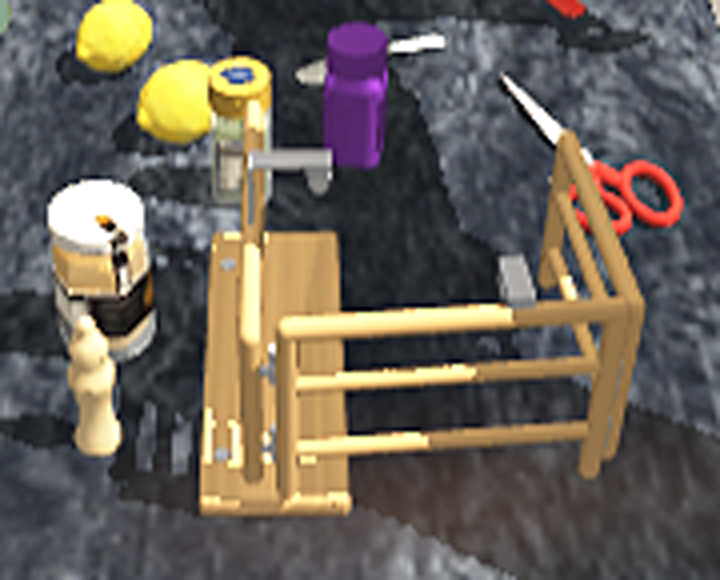

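```bash
cat >> h.py <<'E'
def fit(uv,p0,cam_='top'):
    from scipy.optimize import least_squares
    k=list(uv); t=np.array([uv[i] for i in k],float)
    f=lambda p:(proj(cam_,np.array([model(*p)[i] for i in k]))-t).ravel()
    r=least_squares(f,p0,loss='soft_l1',x_scale=[.01,.01,.05,.05,.05]); return r.x,r.fun.reshape(-1,2),k
E
python3 - <<'E'
from h import *
c=lambda u,v:(265+u/4.4-.4,180+v/4.4-.4)
uv=dict(b0=c(112,122),b1=c(517,119),m0=c(82,150),m1=c(114,500),e0=c(136,514),e1=c(435,478))
p,res,k=fit(uv,[.65,-.03,0,1.5,1.5]); print(p,np.degrees(p[2:])); print(k,res.round(1))
for n,v in model(*p).items(): print(n,v.round(3),proj('side',v).round(0))
for n,uvz in dict(spice=((409,203),.096),mill=((310,173),.097),honey=((347,169),.099),purple=((426,236),.09)).items(): print(n,back('top',uvz[0],uvz[1]).round(3))
import cv2
for cn in ['top','side']:
    im=cv2.resize(cv2.imread(f'pics/{cn}0.png'),None,fx=4,fy=4,interpolation=cv2.INTER_CUBIC)
    for n,v in model(*p).items():
        q=proj(cn,v)[0]*4; cv2.circle(im,(int(q[0]),int(q[1])),4,(0,0,255),-1)
    im=im[720:1260,1060:1800] if cn=='top' else im[520:1100,1040:1760]
    cv2.imwrite(f'pics/ov_{cn}.png',im)
E
```

```text
[ 0.64068425 -0.04410106  0.01271156  1.4744311   1.55484511] [ 0.72831887 84.47867928 89.08606268]
['b0', 'b1', 'm0', 'm1', 'e0', 'e1'] [[ 0.4 -0. ]
 [-1.6  0. ]
 [ 0.5  0.3]
 [ 1.  -1. ]
 [ 0.   0.4]
 [-1.1  0.1]]
b0 [ 0.641 -0.044  0.128] [[322. 212.]]
b1 [ 0.643 -0.249  0.128] [[323. 154.]]
mh [ 0.627 -0.044  0.15 ] [[329. 204.]]
m0 [ 0.625 -0.03   0.15 ] [[329. 209.]]
m1 [ 0.454 -0.049  0.15 ] [[414. 203.]]
eh [ 0.449 -0.057  0.138] [[415. 205.]]
e0 [ 0.442 -0.058  0.138] [[419. 204.]]
e1 [ 0.461 -0.206  0.138] [[400. 161.]]
er [ 0.455 -0.157  0.138] [[406. 174.]]
mr [ 0.481 -0.046  0.15 ] [[401. 204.]]
mc [ 0.506 -0.068  0.158] [[388. 194.]]
bc [ 0.612 -0.139  0.17 ] [[336. 168.]]
spice [[ 0.653 -0.323  0.096]]
mill [[ 0.723 -0.088  0.097]]
honey [[ 0.733 -0.175  0.099]]
purple [[ 0.575 -0.364  0.09 ]]
```

View pics/ov_top.png

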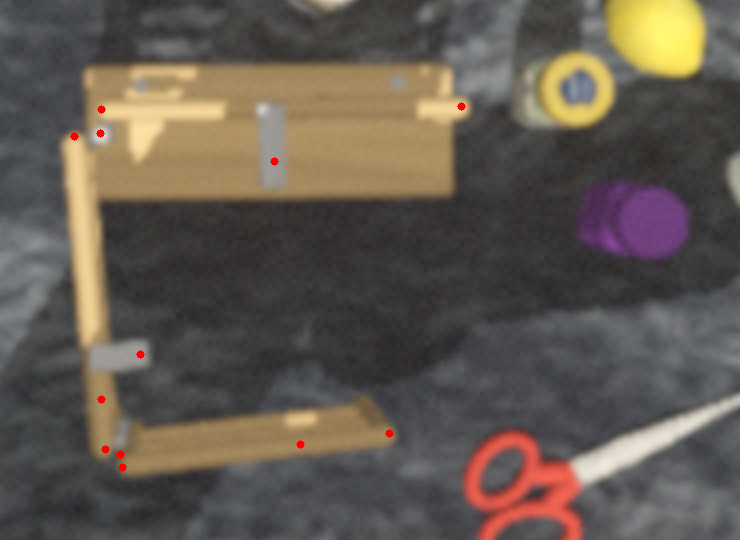

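View pics/ov_side.png

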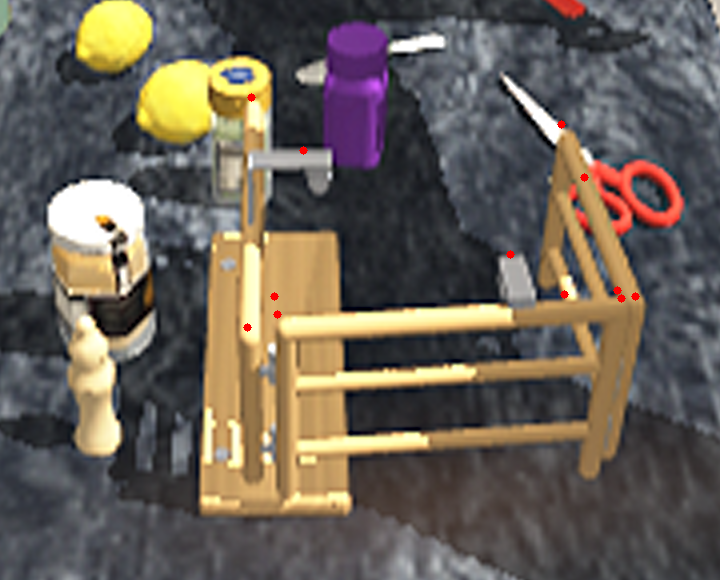

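```bash
python3 -m handwheel '[3.9,-3.5,0,-8.5,-1, 7.8,-7,0,-17,-1, 11.7,-10.5,0,-25.5,-1, 15.6,-14,0,-34,-1, 19.5,-17.5,0,-42.5,-1, 23.4,-21,0,-51,-1, 27.3,-24.5,0,-59.5,-1, 31.2,-27.9,0,-68.5,-1]' 20; python3 -m handwheel '[0,0,0,0,-1,0,0,0,0,-1]'
```

```text
time: 1.35
tool_pos: [0.3909, -0.1756, 0.2427]
orientation: [179.9, 0.0, 90.0]
force: [0.6, -0.4, -0.1]
finger_gap: -0.0001
time: 1.55
tool_pos: [0.3914, -0.1743, 0.243]
orientation: [179.9, 0.1, 90.1]
force: [0.3, 0.3, 0.8]
finger_gap: -0.0001
```

```bash
python3 -m handwheel '[0.4,0,3,0,-1,0.8,0,6,0,-1,1.2,0,9,0,-1,1.2,0,12.2,0,-1,1.2,0,12.2,0,-1,1.2,0,12.2,0,-1]'
python3 - <<'E'
from h import *
import cv2
for n in ['top','side','wrist']: cv2.imwrite(f'pics/{n}1.png',robot.capture(n)[:,:,::-1])
p=[.6407,-.0441,.0127]
E0=None
for m in [1.474,1.6]:
  A=r2(p[2]);H=np.array(p[:2])+A@[-.014,0]
  for e in np.arange(1.55,-.01,-.15):
    M=A@r2(-m);E=H+M@[-.007,-.178];N=M@r2(-e);n=N@[1,0]
    for r in (.105,):
      F=E+N@[.013,r]+n*(abs(n[0])*.015+abs(n[1])*.011); print(m,round(e,2),F.round(3))
E
```

```text
time: 2.15
tool_pos: [0.391, -0.1636, 0.1212]
orientation: [180.0, 0.1, 90.0]
force: [0.8, -0.2, -0.2]
finger_gap: 0.0005
1.474 1.55 [ 0.434 -0.165]
1.474 1.4 [ 0.449 -0.166]
1.474 1.25 [ 0.464 -0.165]
1.474 1.1 [ 0.48  -0.162]
1.474 0.95 [ 0.496 -0.156]
1.474 0.8 [ 0.51  -0.148]
1.474 0.65 [ 0.524 -0.137]
1.474 0.5 [ 0.535 -0.123]
1.474 0.35 [ 0.544 -0.108]
1.474 0.2 [ 0.551 -0.091]
1.474 0.05 [ 0.555 -0.075]
1.6 1.55 [ 0.421 -0.139]
1.6 1.4 [ 0.436 -0.143]
1.6 1.25 [ 0.451 -0.144]
1.6 1.1 [ 0.467 -0.142]
1.6 0.95 [ 0.483 -0.139]
1.6 0.8 [ 0.498 -0.132]
1.6 0.65 [ 0.512 -0.124]
1.6 0.5 [ 0.525 -0.112]
1.6 0.35 [ 0.537 -0.099]
1.6 0.2 [ 0.546 -0.083]
1.6 0.05 [ 0.552 -0.066]
```

View pics/side1.png

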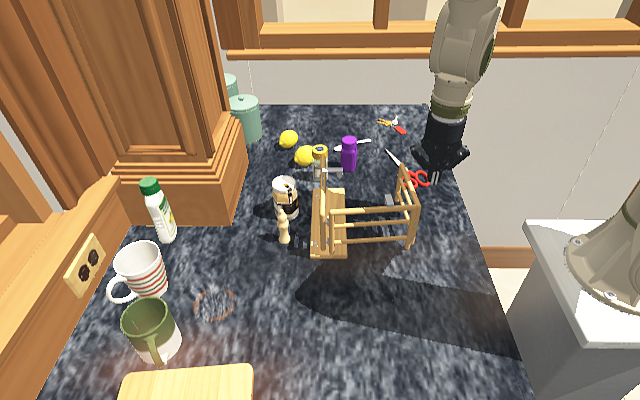

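View pics/wrist1.png

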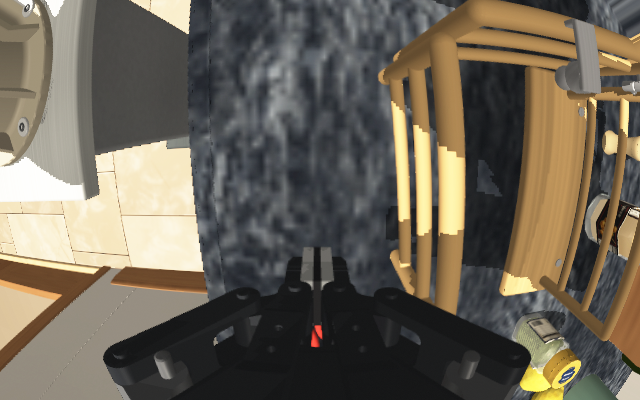

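```bash
python3 -m handwheel '[-1.1,1,-0.9,0,-1,-1.1,2.5,-0.9,0,-1,-1.1,4,-0.9,0,-1,-1.1,5,-0.9,0,-1,-1.1,6,-0.9,0,-1,-1.1,7,-0.9,0,-1]'
python3 -m handwheel '[0.1,1,0,0,-1,0.3,2,0,0,-1,0.6,3,0,0,-1,0.9,3.8,0,0,-1,0.9,3.8,0,0,-1]'
python3 - <<'E'
from h import *
import cv2
for n in ['top','wrist']: cv2.imwrite(f'pics/{n}2.png',robot.capture(n)[:,:,::-1])
a=cv2.imread('pics/top2.png')[180:310,265:445]; cv2.imwrite('pics/topc2.png',cv2.resize(a,None,fx=4.4,fy=4.4,interpolation=cv2.INTER_CUBIC))
E
```

```text
time: 2.9
tool_pos: [0.4633, -0.1749, 0.1325]
orientation: [179.7, 0.2, 90.1]
force: [0.4, 0.5, 0.4]
finger_gap: -0.0001
time: 3.4
tool_pos: [0.5024, -0.1654, 0.1325]
orientation: [179.7, 0.2, 90.1]
force: [-0.2, 0.0, -0.3]
finger_gap: -0.0001
```

View pics/topc2.png

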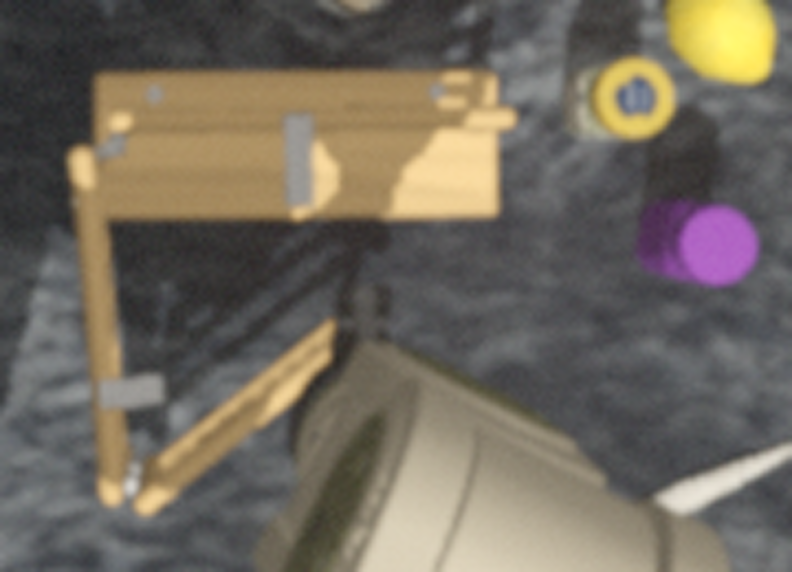

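View pics/wrist2.png

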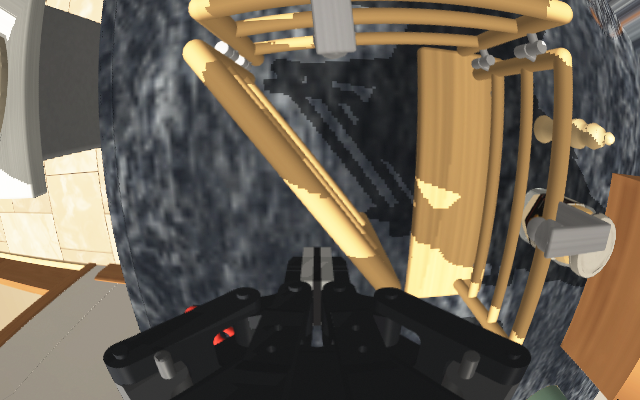

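```bash
python3 -m handwheel '[0.7,0.1,0,0,-1,1.4,0.3,0,0,-1,2.1,0.6,0,0,-1,2.6,1.2,0,0,-1,3.1,1.8,0,0,-1,3.8,2.4,0,0,-1,3.8,2.4,0,0,-1]'
python3 -m handwheel '[0.3,0.2,0,0,-1,0.6,0.4,0,0,-1,0.6,0.4,0,0,-1]'
python3 - <<'E'
from h import *
import cv2
for n in ['top','wrist']: cv2.imwrite(f'pics/{n}3.png',robot.capture(n)[:,:,::-1])
a=cv2.imread('pics/top3.png')[180:310,265:445]; cv2.imwrite('pics/topc3.png',cv2.resize(a,None,fx=4.4,fy=4.4,interpolation=cv2.INTER_CUBIC))
E
```

```text
time: 4.2
tool_pos: [0.5262, -0.1266, 0.1324]
orientation: [179.7, 0.2, 90.2]
force: [0.3, 0.3, -0.2]
finger_gap: -0.0004
time: 4.5
tool_pos: [0.5304, -0.1203, 0.1323]
orientation: [179.7, 0.2, 90.2]
force: [0.4, -0.3, 0.5]
finger_gap: 0.0006
```

View pics/topc3.png

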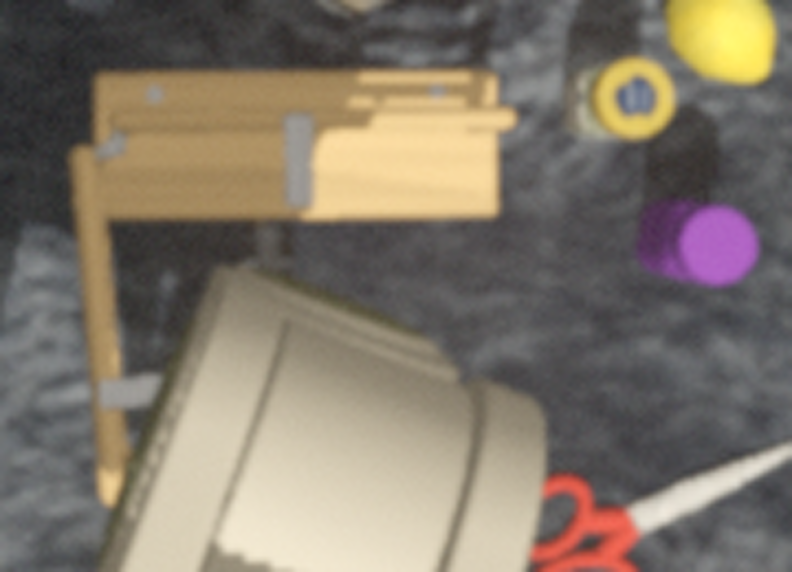

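View pics/wrist3.png

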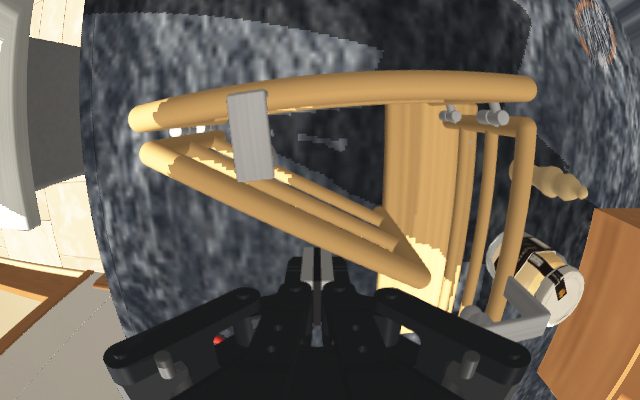

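```bash
python3 -m handwheel '[0.4,0.3,0,0,-1,0.8,0.5,0,0,-1,1.1,0.7,0,0,-1]'
python3 -m handwheel '[0.3,0.1,0,0,-1,0.6,0.3,0,0,-1,0.6,0.3,0,0,-1]'
python3 -m handwheel '[0.3,0.1,0,0,-1,0.6,0.2,0,0,-1,0.6,0.2,0,0,-1]'
```

```text
time: 4.9
tool_pos: [0.5373, -0.1093, 0.1324]
orientation: [179.7, 0.2, 90.2]
force: [0.1, 0.3, 0.4]
finger_gap: -0.0002
time: 5.2
tool_pos: [0.5405, -0.1028, 0.1324]
orientation: [179.7, 0.2, 90.2]
force: [0.5, 1.1, 0.2]
finger_gap: 0.0002
time: 5.5
tool_pos: [0.5422, -0.0966, 0.1323]
orientation: [179.8, 0.2, 90.2]
force: [-0.4, -0.6, -0.1]
finger_gap: -0.0003
```

```bash
python3 -m handwheel '[0.3,0.1,0,0,-1,0.5,0.1,0,0,-1]'
python3 -m handwheel '[0.3,0.1,0,0,-1,0.5,0.1,0,0,-1]'
python3 -m handwheel '[0.3,0.1,0,0,-1,0.4,0.1,0,0,-1]'
python3 - <<'E'
from h import *
import cv2
for n in ['top','wrist']: cv2.imwrite(f'pics/{n}4.png',robot.capture(n)[:,:,::-1])
a=cv2.imread('pics/top4.png')[180:310,265:445]; cv2.imwrite('pics/topc4.png',cv2.resize(a,None,fx=4.4,fy=4.4,interpolation=cv2.INTER_CUBIC))
E
```

```text
time: 5.7
tool_pos: [0.5422, -0.0917, 0.132]
orientation: [179.9, 0.2, 90.2]
force: [-4.5, -2.5, -0.6]
finger_gap: 0.0004
time: 5.9
tool_pos: [0.5424, -0.0865, 0.1315]
orientation: [-180.0, 0.2, 90.2]
force: [-5.1, -3.0, -1.1]
finger_gap: -0.0003
time: 6.1
tool_pos: [0.5426, -0.0821, 0.1311]
orientation: [-179.9, 0.2, 90.2]
force: [-4.7, -3.4, -1.2]
finger_gap: 0.0001
```

View pics/wrist4.png

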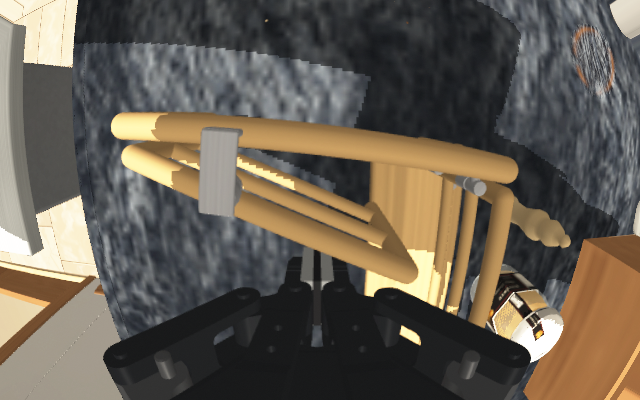

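View pics/topc4.png

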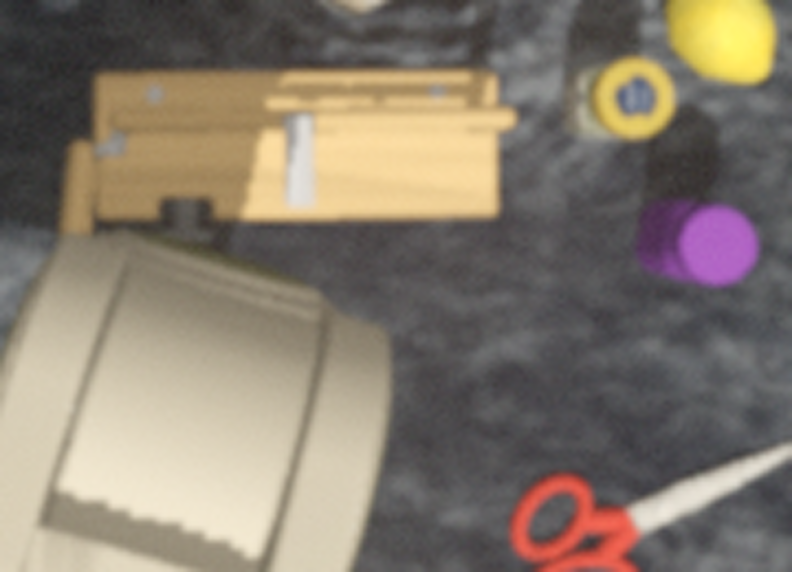

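```bash
python3 -m handwheel '[0.4,0,0,0,-1,0.8,0,0,0,-1]'
python3 -m handwheel '[0.4,0,0,0,-1,0.8,0,0,0,-1]'
python3 -m handwheel '[0.4,0,0,0,-1,0.8,0,0,0,-1]'
```

```text
time: 6.4
tool_pos: [0.5424, -0.0742, 0.131]
orientation: [-179.9, 0.2, 90.2]
force: [-3.9, -2.8, -0.2]
finger_gap: 0.0
time: 6.6
tool_pos: [0.5423, -0.066, 0.131]
orientation: [-179.9, 0.2, 90.2]
force: [-3.8, -1.8, 0.1]
finger_gap: -0.0003
time: 6.8
tool_pos: [0.542, -0.0581, 0.131]
orientation: [-179.8, 0.3, 90.2]
force: [-1.0, -5.7, -0.1]
finger_gap: -0.0002
```

```bash
python3 -m handwheel '[0.4,0,0,0,-1,0.6,0,0,0,-1]'
python3 - <<'E'
from h import *
import cv2
for n in ['top','wrist']: cv2.imwrite(f'pics/{n}5.png',robot.capture(n)[:,:,::-1])
a=cv2.imread('pics/top5.png')[180:310,265:445]; cv2.imwrite('pics/topc5.png',cv2.resize(a,None,fx=4.4,fy=4.4,interpolation=cv2.INTER_CUBIC))
E
```

```text
time: 7.0
tool_pos: [0.5436, -0.0519, 0.1316]
orientation: [180.0, 0.3, 90.2]
force: [-0.2, -0.9, -0.2]
finger_gap: -0.0
```

View pics/wrist5.png

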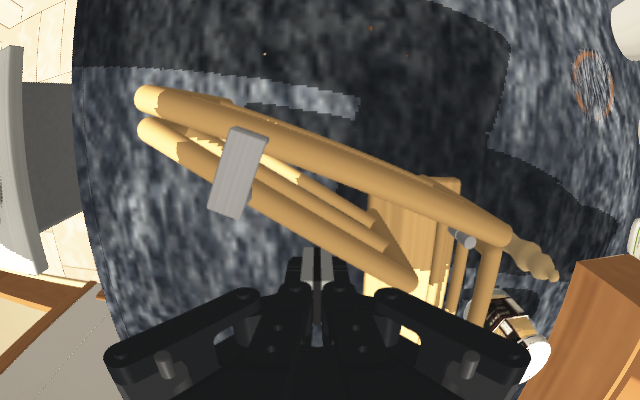

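View pics/topc5.png

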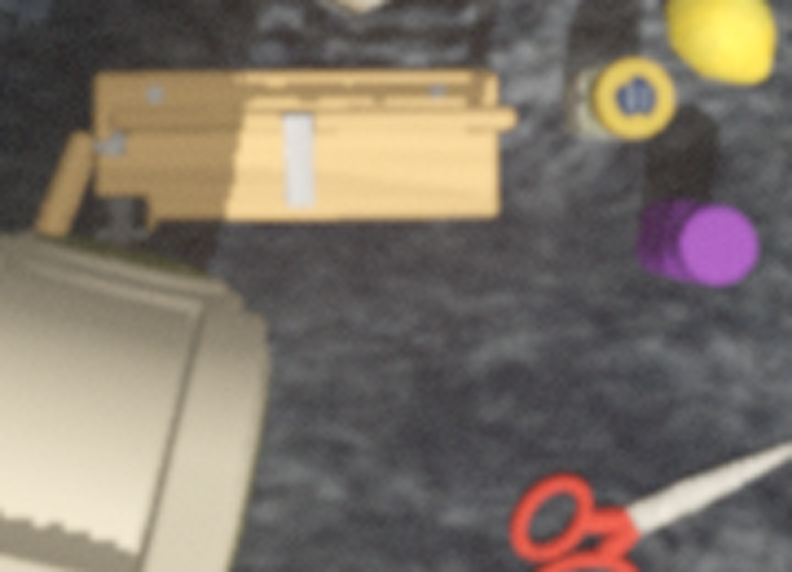

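```bash
cat >> h.py <<'E'
def wback(uv,z,pos,ori):
    c=robot.calibration('wrist'); f=200/np.tan(np.radians(c['fovy']/2)); T=np.array(c['T_tool_cam'])
    Rt=R.from_euler('xyz',ori,degrees=True).as_matrix(); out=[]
    eye=np.array(pos)+Rt@T[:3,3]
    for u,v in np.atleast_2d(uv):
        d=np.array([u-c['cx'],v-c['cy']]); r=np.hypot(*d); th=r/f
        ray=Rt@T[:3,:3]@np.r_[np.sin(th)*d/r,np.cos(th)]
        out.append(eye+ray*(z-eye[2])/ray[2])
    return np.array(out)
def ang(m0,m1,e0,e1,yaw=.0127):
    dm=np.array(m1-m0)[:2]; de=np.array(e1-e0)[:2]  # m0 at hinge end, e0 at end hinge
    am=np.arctan2(dm[1],dm[0]); ae=np.arctan2(de[1],de[0])
    m=(-np.pi/2+yaw-am)%(2*np.pi); e=((am+np.pi)-ae)%(2*np.pi)
    return m,(e+np.pi)%(2*np.pi)-np.pi
E
python3 - <<'E'
from h import *
s=robot.sense(); print(s['tool_pos'],s['force'])
P=[.5436,-.0519,.1316];O=[180,.3,90.2]
M=wback([[500,236],[148,98]],.144,P,O);E=wback([[150,130],[402,276]],.132,P,O)
print(M,E); print(ang(M[0],M[1],E[0],E[1]))
P=[.5426,-.0821,.1311]
M=wback([[505,168],[125,125]],.144,P,O);E=wback([[135,157],[402,267]],.132,P,O)
print(ang(M[0],M[1],E[0],E[1]))
E
```

```text
[ 0.54308112 -0.05140213  0.13147257] [ 1.17619013 -0.07674648  0.50237157]
[[ 0.63102399 -0.03016787  0.144     ]
 [ 0.47361097  0.03119855  0.144     ]] [[ 0.46695287  0.01728855  0.132     ]
 [ 0.58675406 -0.05524912  0.132     ]]
(np.float64(1.955216422995572), np.float64(0.1727218305375029))
(np.float64(1.6949095254265343), np.float64(0.2928476528691615))
```

```bash
python3 -m handwheel '[0.3,0.1,0,0,-1,0.5,0.2,0,0,-1]'
python3 -m handwheel '[0.3,0.1,0,0,-1,0.5,0.2,0,0,-1]'
python3 - <<'E'
from h import *
import cv2
for n in ['wrist']: cv2.imwrite(f'pics/{n}6.png',robot.capture(n)[:,:,::-1])
E
```

```text
time: 7.3
tool_pos: [0.5457, -0.0465, 0.1316]
orientation: [180.0, 0.3, 90.2]
force: [-0.1, -1.0, 0.4]
finger_gap: 0.0004
time: 7.5
tool_pos: [0.5479, -0.0409, 0.1317]
orientation: [179.9, 0.2, 90.2]
force: [0.1, -1.0, -0.5]
finger_gap: 0.0
```

View pics/wrist6.png

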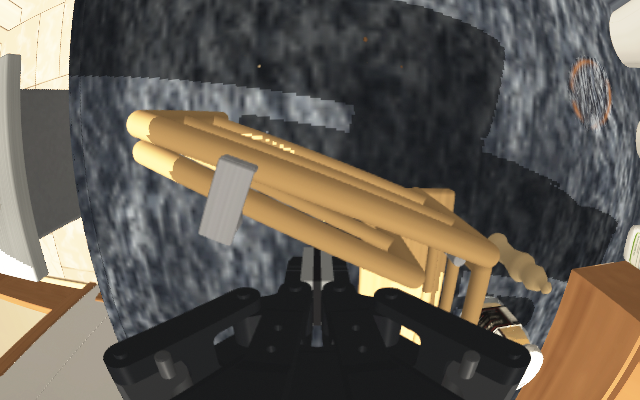

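Run:
```python
from h import *
P=[.5479,-.0409,.1317];O=[179.9,.2,90.2]
M=wback([[487,255],[140,125]],.144,P,O);E=wback([[145,153],[410,275]],.132,P,O)
print(M,E); print(ang(M[0],M[1],E[0],E[1]))
```

```text
[[ 0.63001517 -0.02889049  0.144     ]
 [ 0.47317684  0.03102093  0.144     ]] [[ 0.46746484  0.01762514  0.132     ]
 [ 0.59526657 -0.04395853  0.132     ]]
(np.float64(1.9483852295207038), np.float64(0.08414881833650778))
```

```bash
python3 -m handwheel '[0.2,0.1,0,0,-1,0.4,0.1,0,0,-1]'
python3 -m handwheel '[0.2,0.1,0,0,-1,0.4,0.1,0,0,-1]'
python3 - <<'E'
from h import *
import cv2
for n in ['wrist']: cv2.imwrite(f'pics/{n}7.png',robot.capture(n)[:,:,::-1])
E
```

```text
time: 7.75
tool_pos: [0.549, -0.0362, 0.1316]
orientation: [179.9, 0.2, 90.2]
force: [-0.2, -0.0, -0.6]
finger_gap: -0.0001
time: 7.95
tool_pos: [0.5501, -0.0319, 0.1316]
orientation: [179.9, 0.2, 90.2]
force: [-0.1, -1.5, -1.1]
finger_gap: 0.0005
```

View pics/wrist7.png

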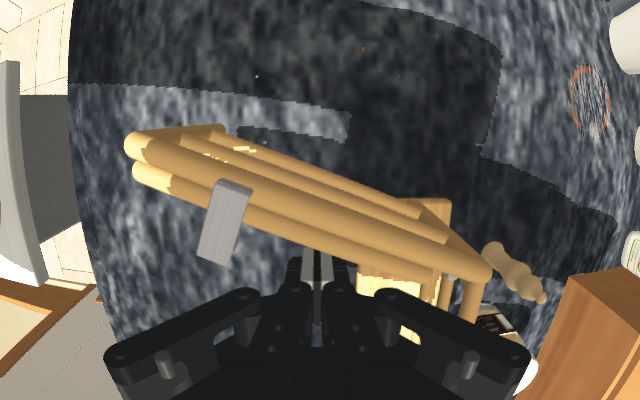

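```bash
python3 -m handwheel '[0.2,0.1,0,0,-1,0.3,0.1,0,0,-1]'
python3 -m handwheel '[0.2,0.1,0,0,-1,0.3,0.1,0,0,-1]'
```

```text
time: 8.2
tool_pos: [0.5505, -0.031, 0.1316]
orientation: [-180.0, 0.5, 90.2]
force: [-3.1, -9.6, 0.4]
finger_gap: 0.0
time: 8.4
tool_pos: [0.5506, -0.0308, 0.1316]
orientation: [-179.8, 0.8, 90.0]
force: [-2.9, -11.8, 1.9]
finger_gap: 0.0
```

```bash
python3 -m handwheel '[0.3,0.1,0,0,-1,0.4,0.2,0,0,-1]'
python3 - <<'E'
from h import *
import cv2
for n in ['wrist']: cv2.imwrite(f'pics/{n}8.png',robot.capture(n)[:,:,::-1])
E
```

```text
time: 8.6
tool_pos: [0.5508, -0.0305, 0.1316]
orientation: [-179.6, 1.3, 89.9]
force: [-8.1, -15.9, 4.3]
finger_gap: -0.0002
```

View pics/wrist8.png

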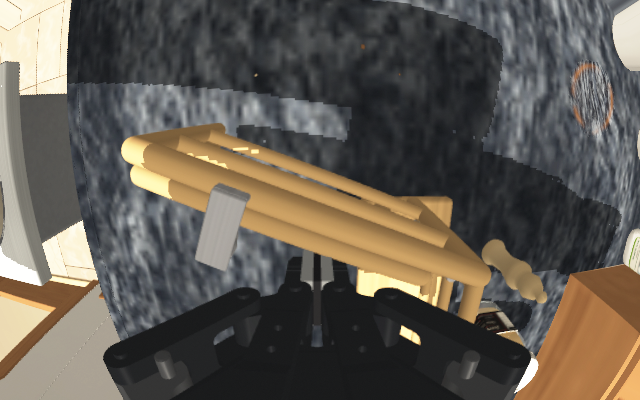

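```bash
python3 - <<'E'
from h import *
P=[.5508,-.0305,.1316];O=[-179.6,1.3,89.9]
M=wback([[477,278],[134,151]],.144,P,O);E=wback([[142,178],[432,283]],.132,P,O)
print(M,E); print(ang(M[0],M[1],E[0],E[1]))
E
python3 -m handwheel '[-1,-0.2,0,0,-1,-2,-0.4,0,0,-1,-3,-0.6,0,0,-1,-3.5,-1,0,0,-1]'
python3 - <<'E'
from h import *
import cv2
for n in ['wrist','top']: cv2.imwrite(f'pics/{n}9.png',robot.capture(n)[:,:,::-1])
E
```

```text
[[ 0.62960281 -0.03049423  0.144     ]
 [ 0.47274972  0.03108214  0.144     ]] [[ 0.46761941  0.01651865  0.132     ]
 [ 0.61076618 -0.03898607  0.132     ]]
(np.float64(1.9575842412900544), np.float64(-0.004188951154954879))
time: 9.05
tool_pos: [0.5409, -0.0665, 0.1326]
orientation: [-179.6, 1.3, 89.8]
force: [-0.8, 0.2, 0.2]
finger_gap: 0.0
```

View pics/wrist9.png

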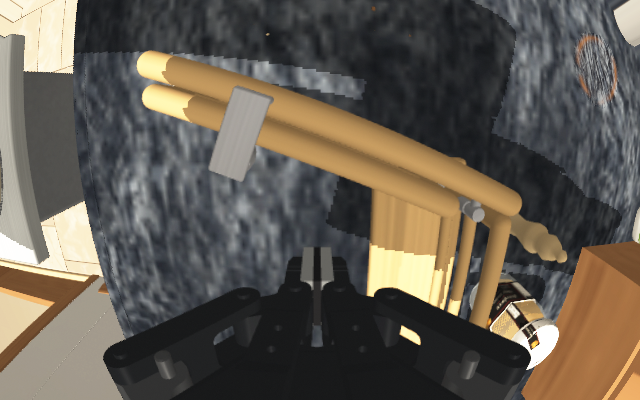

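```bash
python3 - <<'E'
from h import *
A=r2(.0127);H=np.array([.6407,-.0441])+A@[-.014,0]
for m in [2,1.95,1.8,1.6,1.4,1.2,1,.8,.6,.4,.3,.2,.1,.05,0]:
    M=A@r2(-m);n=M@[1,0];F=H+M@[-.02,-.155]-n*(abs(n[0])*.015+abs(n[1])*.011); print(m,F.round(3),n.round(2))
E
python3 -m handwheel '[0,0,-4,0,-1,0,0,-7.5,0,-1,2,-2,-7.5,0,-1,6,-4,-7.5,0,-1,10,-4.5,-7.5,0,-1,13.5,-4.5,-7.5,0,-1,14,-4.5,-7.5,0,-1]'
```

```text
2 [0.5   0.051] [-0.4  -0.91]
1.95 [0.495 0.045] [-0.36 -0.93]
1.8 [0.483 0.022] [-0.21 -0.98]
1.6 [ 0.472 -0.01 ] [-0.02 -1.  ]
1.4 [ 0.468 -0.04 ] [ 0.18 -0.98]
1.2 [ 0.47  -0.069] [ 0.37 -0.93]
1 [ 0.477 -0.098] [ 0.55 -0.83]
0.8 [ 0.49  -0.126] [ 0.71 -0.71]
0.6 [ 0.509 -0.152] [ 0.83 -0.55]
0.4 [ 0.533 -0.173] [ 0.93 -0.38]
0.3 [ 0.547 -0.182] [ 0.96 -0.28]
0.2 [ 0.562 -0.19 ] [ 0.98 -0.19]
0.1 [ 0.577 -0.196] [ 1.   -0.09]
0.05 [ 0.586 -0.198] [ 1.   -0.04]
0 [ 0.594 -0.2  ] [1.   0.01]
time: 9.85
tool_pos: [0.4955, 0.0789, 0.2048]
orientation: [-179.6, 1.2, 90.1]
force: [-0.6, -0.0, -0.1]
finger_gap: -0.0002
```

```bash
python3 -m handwheel '[0,0,3,0,-1,0,0,6.3,0,-1,0,0,6.3,0,-1]'
python3 - <<'E'
from h import *
import cv2
for n in ['wrist','top']: cv2.imwrite(f'pics/{n}10.png',robot.capture(n)[:,:,::-1])
E
```

```text
time: 10.15
tool_pos: [0.4919, 0.0775, 0.1381]
orientation: [-179.2, 1.2, 90.1]
force: [-1.1, -0.2, 0.2]
finger_gap: -0.0
```

View pics/wrist10.png

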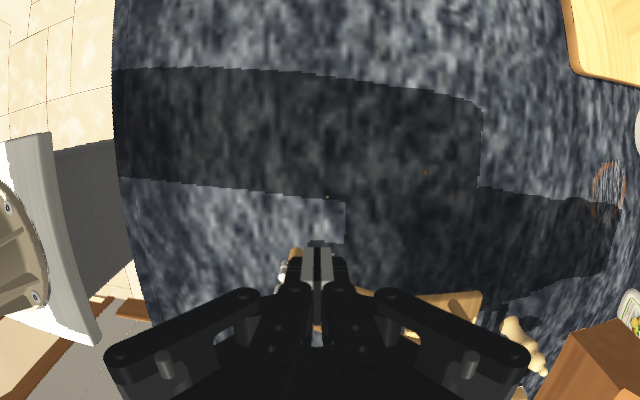

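View pics/top10.png

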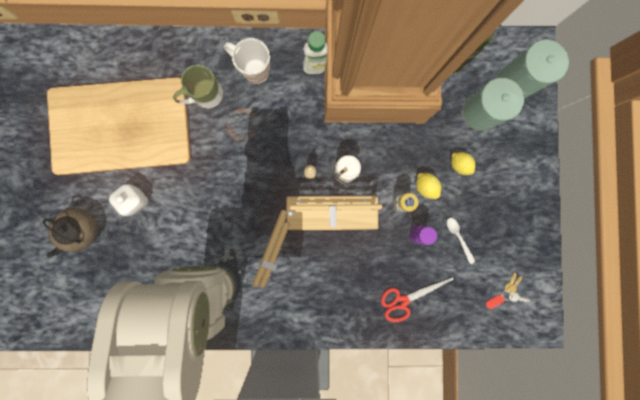

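```bash
python3 -m handwheel '[-1.8,0,-0.3,0,-1,-3.2,0,-0.3,0,-1,-4.4,-0.5,-0.3,0,-1,-5.6,-0.9,-0.3,0,-1,-7.2,-1.5,-0.3,0,-1,-8.8,-2,-0.3,0,-1,-10.3,-2.3,-0.3,0,-1,-11.8,-2.4,-0.3,0,-1]'
python3 - <<'E'
from h import *
import cv2
for n in ['wrist','top']: cv2.imwrite(f'pics/{n}11.png',robot.capture(n)[:,:,::-1])
E
```

```text
time: 11.05
tool_pos: [0.4701, -0.0416, 0.148]
orientation: [-179.5, 1.2, 90.0]
force: [0.6, 0.4, -0.4]
finger_gap: 0.0001
```

View pics/wrist11.png

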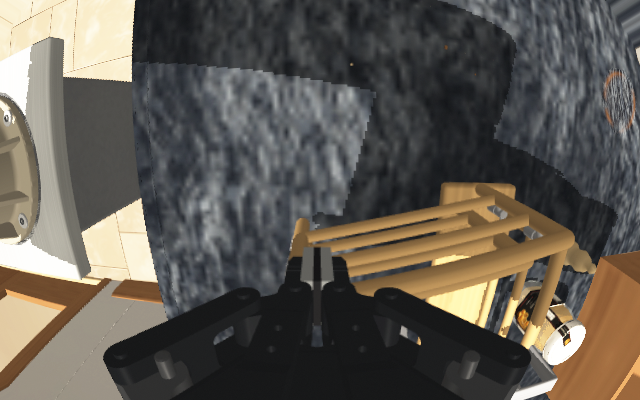

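View pics/top11.png

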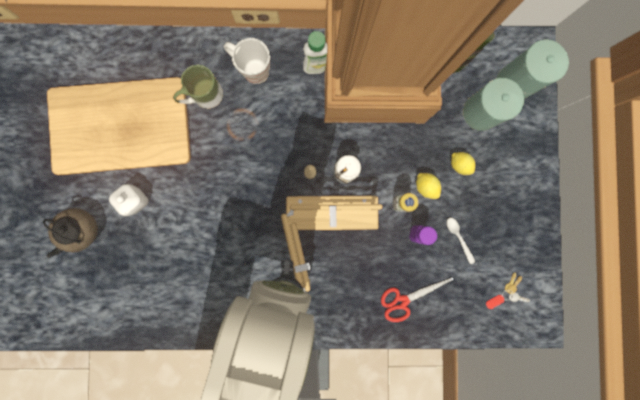

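```bash
python3 -m handwheel '[-1.4,0,0.6,0,-1,-2.7,0,0.6,0,-1,-4.2,0.3,0.7,0,-1,-5.6,0.7,0.7,0,-1,-7,1.3,0.8,0,-1,-8.4,2,0.8,0,-1,-9.7,2.9,0.8,0,-1,-11,3.9,0.8,0,-1]'
python3 - <<'E'
from h import *
import cv2
for n in ['wrist']: cv2.imwrite(f'pics/{n}12.png',robot.capture(n)[:,:,::-1])
E
```

```text
time: 11.95
tool_pos: [0.51, -0.1538, 0.142]
orientation: [-179.5, 1.3, 89.9]
force: [0.3, 0.9, 0.2]
finger_gap: 0.0004
```

View pics/wrist12.png

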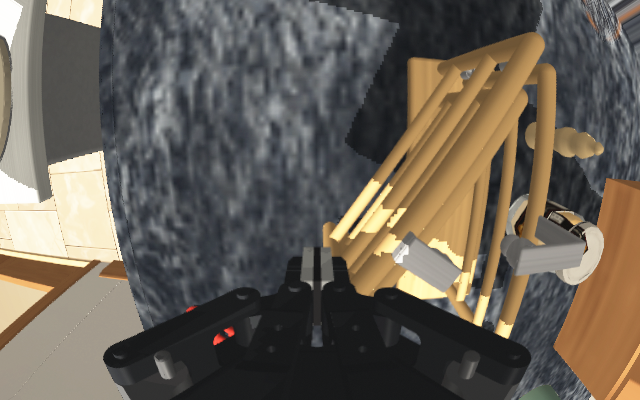

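```bash
python3 -m handwheel '[-0.7,0.8,0,0,-1,-1.3,1.5,0,0,-1,-1.9,2.3,0,0,-1,-2.3,2.9,0,0,-1,-2.6,3.4,0,0,-1,-2.6,3.4,0,0,-1]'
python3 -m handwheel '[-0.2,0.3,0,0,-1,-0.4,0.6,0,0,-1,-0.4,0.6,0,0,-1]'
python3 - <<'E'
from h import *
import cv2
for n in ['wrist']: cv2.imwrite(f'pics/{n}13.png',robot.capture(n)[:,:,::-1])
E
```

```text
time: 12.6
tool_pos: [0.5467, -0.1825, 0.1426]
orientation: [-179.7, 1.4, 89.8]
force: [-1.0, -0.2, -0.5]
finger_gap: 0.0001
time: 12.9
tool_pos: [0.5531, -0.1868, 0.1428]
orientation: [-179.7, 1.4, 89.8]
force: [0.7, 0.3, 1.3]
finger_gap: -0.0001
```

View pics/wrist13.png

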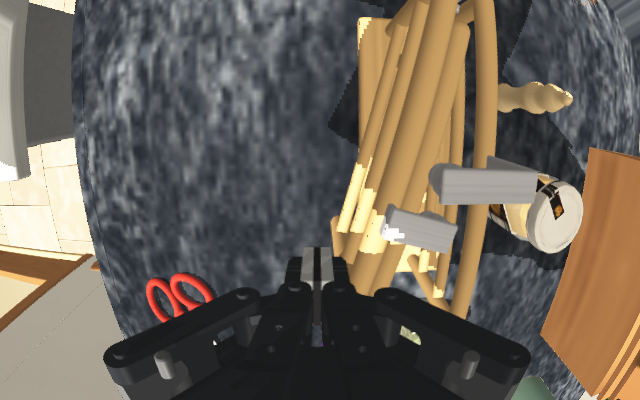

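Frames stay together and are about 0.25 rad from the back frame; next come small pushes while watching the force.

```bash
python3 -m handwheel '[-0.1,0.3,0,0,-1,-0.2,0.6,0,0,-1]'
python3 -m handwheel '[-0.1,0.3,0,0,-1,-0.2,0.6,0,0,-1]'
python3 -m handwheel '[-0.1,0.3,0,0,-1,-0.2,0.6,0,0,-1]'
python3 -m handwheel '[-0.1,0.3,0,0,-1,-0.1,0.5,0,0,-1]'
```

```text
time: 13.15
tool_pos: [0.5588, -0.1888, 0.1429]
orientation: [-179.7, 1.4, 89.8]
force: [-0.1, 0.9, -0.7]
finger_gap: -0.0003
time: 13.35
tool_pos: [0.5651, -0.1909, 0.1429]
orientation: [-179.7, 1.4, 89.8]
force: [-1.2, -0.5, -0.8]
finger_gap: -0.0003
time: 13.55
tool_pos: [0.5694, -0.1923, 0.1425]
orientation: [-179.5, 1.4, 89.8]
force: [-9.4, 2.9, 5.6]
finger_gap: -0.0001
time: 13.75
tool_pos: [0.5708, -0.1926, 0.1425]
orientation: [-179.0, 1.3, 89.8]
force: [-16.2, 0.7, 10.4]
finger_gap: 0.0003
```

Run:
```python
from h import *
import cv2
for n in ['wrist','side','top']: cv2.imwrite(f'pics/{n}14.png',robot.capture(n)[:,:,::-1])
a=cv2.imread('pics/side14.png')[60:280,240:480]; cv2.imwrite('pics/sidec14.png',cv2.resize(a,None,fx=2.6,fy=2.6,interpolation=cv2.INTER_CUBIC))
a=cv2.imread('pics/top14.png')[150:330,265:465]; cv2.imwrite('pics/topc14.png',cv2.resize(a,None,fx=3.3,fy=3.3,interpolation=cv2.INTER_CUBIC))
print(robot.sense()['force'],robot.sense()['moment'])
```

```text
[-11.44095552   0.30863465   7.01542533] [ 0.19085192  2.1902623  -0.08523116]
```

View pics/wrist14.png

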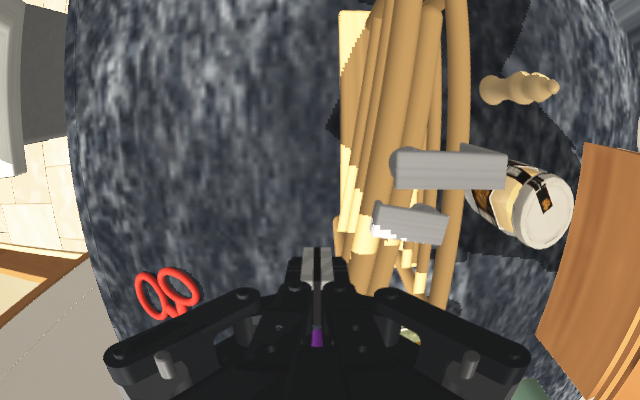

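View pics/sidec14.png

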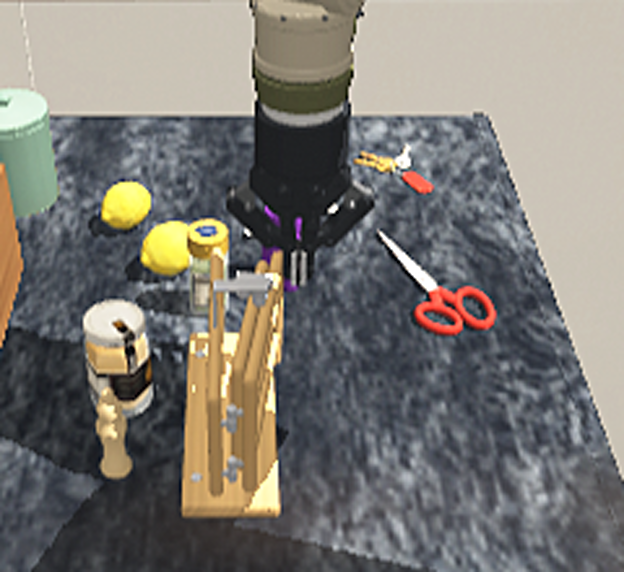

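View pics/topc14.png

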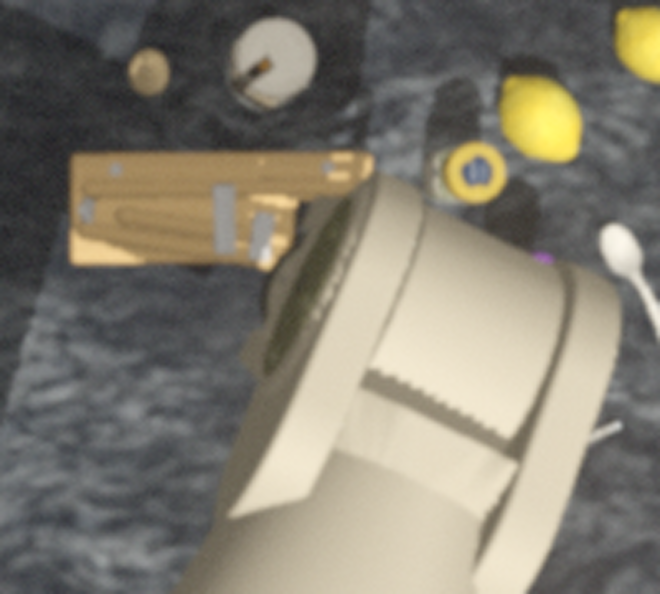

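```bash
python3 -m handwheel '[0,-0.4,-0.3,0,-1,0,-0.2,-0.3,0,-1]'
python3 -m handwheel '[0,0.3,0,0,-1,0,0.5,0,0,-1]'
python3 -m handwheel '[0,0.3,0,0,-1,0,0.5,0,0,-1]'
```

```text
time: 14.1
tool_pos: [0.5684, -0.1926, 0.1458]
orientation: [-179.0, 1.3, 89.8]
force: [-5.8, -0.9, -0.4]
finger_gap: -0.0001
time: 14.3
tool_pos: [0.5707, -0.1931, 0.1454]
orientation: [-178.7, 1.4, 89.7]
force: [-14.3, -2.9, 5.6]
finger_gap: -0.0001
time: 14.5
tool_pos: [0.5733, -0.1938, 0.1454]
orientation: [-178.4, 1.5, 89.6]
force: [-12.3, -2.0, 4.2]
finger_gap: -0.0003
```

```bash
python3 -m handwheel '[0,0.3,0,0,-1,0,0.5,0,0,-1]'
python3 -m handwheel '[0,0.3,0,0,-1,0,0.5,0,0,-1]'
```

```text
time: 14.7
tool_pos: [0.5774, -0.1947, 0.1455]
orientation: [-178.2, 1.6, 89.6]
force: [-7.3, -3.5, 3.2]
finger_gap: -0.0003
time: 14.9
tool_pos: [0.5831, -0.1955, 0.1455]
orientation: [-178.3, 1.7, 89.6]
force: [-1.7, -1.6, 0.4]
finger_gap: -0.0001
```

```bash
python3 -m handwheel '[0,0.3,0,0,-1,0,0.5,0,0,-1]'
python3 -m handwheel '[0,0.2,0,0,-1,0,0.4,0,0,-1]'
python3 - <<'E'
from h import *
import cv2
for n in ['wrist']: cv2.imwrite(f'pics/{n}15.png',robot.capture(n)[:,:,::-1])
E
```

```text
time: 15.1
tool_pos: [0.5891, -0.1957, 0.1455]
orientation: [-178.3, 1.7, 89.6]
force: [-1.0, -0.2, 0.5]
finger_gap: -0.0002
time: 15.3
tool_pos: [0.5939, -0.1955, 0.1453]
orientation: [-178.4, 1.7, 89.6]
force: [-0.2, -0.5, 0.4]
finger_gap: 0.0
```

View pics/wrist15.png

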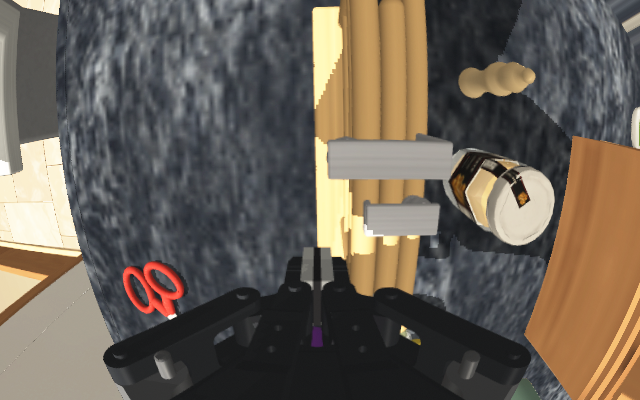

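```bash
python3 -m handwheel '[0,0.2,0,0,-1,0,0.3,0,0,-1]'
python3 -m handwheel '[0,0.2,0,0,-1,0,0.3,0,0,-1]'
```

```text
time: 15.55
tool_pos: [0.5966, -0.1953, 0.1451]
orientation: [-178.3, 1.6, 89.6]
force: [-2.1, -1.1, 2.8]
finger_gap: -0.0001
time: 15.75
tool_pos: [0.597, -0.1953, 0.145]
orientation: [-178.0, 1.7, 89.6]
force: [-10.7, -1.1, 6.9]
finger_gap: 0.0
```

```bash
python3 -m handwheel '[0,0.2,0,0,-1,0,0.3,0,0,-1]'
```

```text
time: 15.95
tool_pos: [0.597, -0.1953, 0.145]
orientation: [-177.7, 1.7, 89.6]
force: [-12.2, -0.5, 8.4]
finger_gap: 0.0001
```

Position has gone rigid at 0.597 with about 12 N, so the frame is home. Next I back off, retreat and check.

```bash
python3 -m handwheel '[0,-1,0,0,-1,0,-3,0,0,-1,0,-5,0,0,-1,0,-7,-2,0,-1,0,-9,-6,0,-1,0,-12,-10,0,-1,0,-14,-10,0,-1,0,-14,-10,0,-1]'
python3 - <<'E'
from h import *
import cv2
s=robot.sense(); print(s['tool_pos'],s['orientation'],s['force'])
for n in ['wrist','side','top']: cv2.imwrite(f'pics/{n}16.png',robot.capture(n)[:,:,::-1])
a=cv2.imread('pics/side16.png')[100:280,240:440]; cv2.imwrite('pics/sidec16.png',cv2.resize(a,None,fx=3.3,fy=3.3,interpolation=cv2.INTER_CUBIC))
a=cv2.imread('pics/top16.png')[150:330,265:465]; cv2.imwrite('pics/topc16.png',cv2.resize(a,None,fx=3.3,fy=3.3,interpolation=cv2.INTER_CUBIC))
E
```

```text
time: 16.75
tool_pos: [0.4602, -0.1912, 0.2527]
orientation: [-177.9, 1.8, 89.5]
force: [-0.0, 0.3, -0.6]
finger_gap: 0.0001
[ 0.46015055 -0.19117382  0.2527011 ] [-177.87038542    1.77726485   89.49669757] [-0.04439575  0.3315935  -0.63117491]
```

View pics/topc16.png

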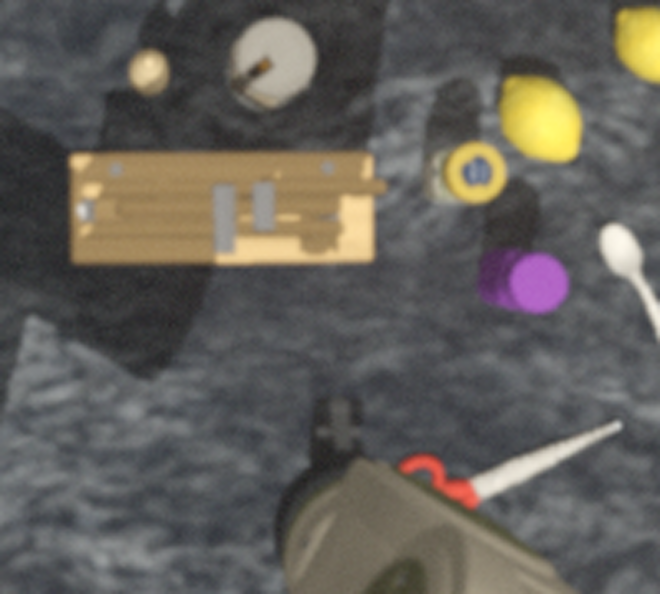

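View pics/sidec16.png

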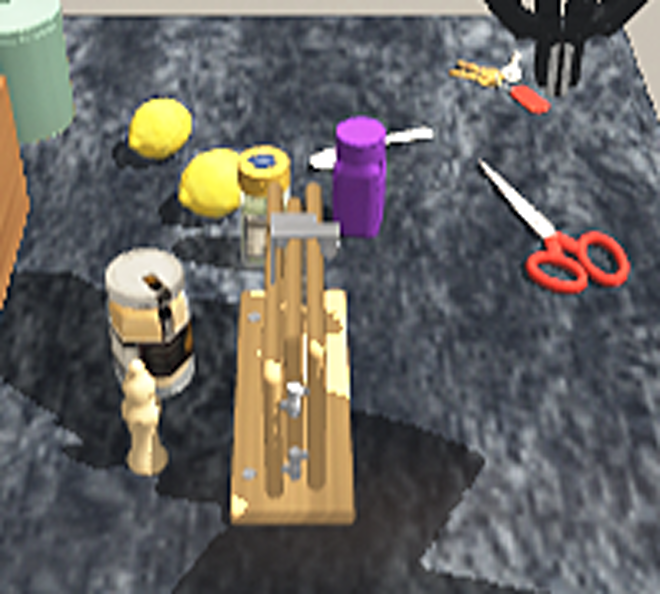

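View pics/wrist16.png

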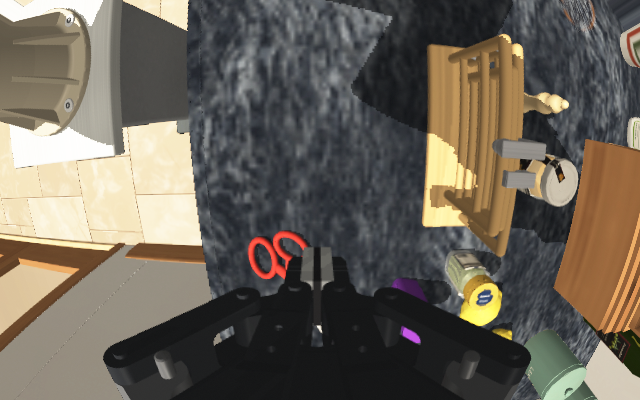

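Run:
```python
from station import robot
print(robot.finish_job())
```

```text
the job is handed in; nothing more can be done
None
```

The airer is folded away and the job handed in at about 17 s of the 51 s allowed; no verdict came back.

- **End frame:** I pushed it round with the shut fingers. The middle frame swung open to its stop at about 1.95 rad. The push force peaked, dropped, and then the frame went rigid at about 17–18 N, where I stopped. The wrist picture gave an end_fold angle of about 0.00 rad, with the middle frame still open.
- **Middle frame:** I swung both frames against the back frame. The horizontal force peaked at about 16 N at the back catch, more than the 6 N given. It fell to about 1 N, then went rigid at x = 0.597 with about 12 N. There I backed off.
- **Last look:** With the arm clear of everything (force about 0), the top, side and wrist pictures show all three frames parallel under both catches. The jars and the mill stand where they were. I did not measure the final middle_fold angle as a number. That it is home rests on the drop in force, the rigid stop and the parallel rails.

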